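# Press a label holder home behind the bin-shelf lip

## Robot

A 6-joint arm with a two-finger parallel gripper is mounted at the origin on the work surface. World frame = base frame: x ahead of the robot, y to its left, z up, the work surface at z = 0. Lengths are in mm, angles in rad, forces in N, time in s.
With the tool pointing down it reaches from about 200 to 875 mm from the base axis. Payload 3.4 kg.
Tool frame: the origin (TCP) lies at the very end of the fingers, on their centre line; the grasp point (between the pads) lies 19 mm behind it (manip.hold_point_z is the distance from the TCP to the grasp point, in mm); z points along the fingers, y is the line along which they close (so a half turn about z gives the same grasp; the last joint's range is limited). The gripper opens to 94 mm and grips with 3 to 60 N. Pads are 16 mm wide; open, the fingers measure 119 mm over their backs; the gripper's body (75 mm by 177 mm) begins 78 mm behind the grasp point.
Start: joints at [1.011, 0.276, 1.505, -0, 1.361, -0.121], TCP at [244.313, 520.554, 205.493] pointing down, gripper open.
Joint ranges: [-2.89, 2.89], [-0.75, 2.08], [0.22, 2.7], [-1.18, 4.32], [0.11, 2.71], [-2.7, 2.7]. Speed limits (rad/s): [2.57, 2.57, 3.14, 3.14, 3.14, 3.14].

## Interface

Orientations are given as a unit quaternion [w, x, y, z].
In Python, from bench import manip gives the robot as it stands.
- The arm moves only by the tool arm_command, never from a script. Its argument "motion" is text: rows parted by semicolons, each of 7 numbers parted by spaces: the opening, from 0 (shut) to 1 (fully open), then the shift along the tool's x, y, z in cm, then the turn, a rotation vector about the tool's x, y, z in degrees. A call has 1 to 5 rows; each row is the pose to reach, as a shift and turn from the pose commanded when the call began, along the tool's axes at that moment; what a row does not reach only later rows make up. A row lasts 1/8 s, in which the tool goes at most 62.5 mm and 10.7 degrees, less where a joint would pass 70% of its speed; a pose out of reach is approached as far as the arm can. A call with a gripper value outside its range is refused whole. The fingers move at their own pace and stop on an object; "grip_force" is the grip in N (left out, the last holds). Time passes only in rows, so rows that repeat a pose let the fingers close. It gives the time, the measured TCP pose, the force, the opening and the grip force at its end, in the units of the state.
- manip.sense(): the state, without advancing time (a new reading comes with each control period).
- manip.capture(name): name is "side" or "top"; returns a dict with "image" (384x512x3 uint8, blue, green, red), "camera_matrix" (3x3 intrinsics, pixels), "k1" (the pictures are not rectified: a ray, as slopes to the right and down, at radius r is drawn at 1 + k1 r^2 times it, then the intrinsics apply), "view" (4x4, takes a point from world to camera coordinates). Camera axes: x right, y up, looking along -z (the intrinsics and any distortion apply to the point x, -y, -z); pixel columns grow to the right and rows downward; lengths in mm; the calibration is good to about 2 mm. A picture is of the moment at which its call begins. There is no depth.
- manip.job_done(): hands the job in; it is judged then, once.
The state is a dict: "time_s": time; "joints": joint angles; "qvel": joint speeds; "effort": joint torques, N m; "eef_pos": TCP position; "orientation": TCP orientation; "force": force on the tool from outside, world axes, zero at the start; "ft_torque": the same for the moment, N m; "gripper_width": opening from 0.0 (shut) to 1.0 (fully open); "grasp_force": force on a finger pad.
Only numpy, scipy, OpenCV 4.12 (cv2) and the standard library are available. Lean on these libraries where they do the work, as an engineer would, in place of code of your own. Each camera call takes 0.05 s, during which the arm holds its last target. There are 200 camera calls.

## Task

Turn the keeper knob at the end of the shelf's label rail until its pointer reads zero, which swings the keeper plate off the slot. Then take the label holder out of its wooden stand, push its tongue down into the slot behind the shelf lip until both shoulders are fully down on the end blocks, and finish while still holding it pressed home against the spring. Leave the pointer at zero and do not disturb the cup, the battery or the bracket.

Things in the scene. Friction and masses are not known exactly. Their poses are not given: they have to be found in the camera images.
- shelf: Fixed plywood bin shelf, 230 mm along its y. Origin at bench level right below the label slot's centre; -x is its front (robot side), z up. Two blue bins (tops at 119 mm) at the back, x 107 to 203 mm. Along the front runs a steel label rail: the slot, open upward, between front lip and backing, both 72 mm high, with flared lead-in edges up to 79 mm (20 mm apart at the top).
- slot_mouth (a point): Centre of the slot's mouth, 77 mm above the bench, level with the tops of the dark end blocks that close the slot (shelf y 33 to 45 mm either side). The slot is 11 mm wide along the shelf's x and 66 mm long along its y.
- seat (a joint): Sprung seat hidden in the slot, m: 0 = up (its top 22 mm below the end-block tops), grows as it is pushed down. The spring gives 5 N at 0 and 13 N at 0.010, where the holder's shoulders stop on the end blocks; it lifts the holder again if let go.
- knob (a joint): Keeper knob, rad: 0 = pointer at the zero tick, positive = clockwise seen from above. Starts 0.6 to 1.4, range -0.5 to 1.6, stays where left (friction 0.06 N m). Off zero its flat quarter-round steel keeper plate (62 mm radius, 79 to 83 mm above the bench) covers the slot's end; at zero it lies over the deck.
- knob_grip (a point): On the knob's upright axis, 107 mm above the bench, 80 mm along the shelf's +y from the slot's centre: where to grip. The black grip bar is 12 mm thick, 42 mm long, from 83 to 117 mm above the bench, its long side along the pointer. This frame turns with the knob: its y axis points along the pointer (at zero: the shelf's +y).
- knob_pointer (a point): Tip of the knob's pointer, 41 mm from the knob's axis.
- zero_tick (a point): The long black zero tick on the fixed white scale plate (top 76 mm above the bench), 48 mm from the knob's axis along the shelf's +y.
- stand: Fixed wooden block, 50 (x) x 84 (y) x 30 mm, with a slot 11 x 64 mm, along y, from the top down to 8 mm above the bench. The holder stands loosely in it. Origin at the centre of its underside.
- holder: Loose aluminium label holder, an upright plate 8 mm thick (its x), a paper card on both faces (same either way round), 90 g. Origin at the centre of its lower edge, z up, y along its width. Lowest 32 mm: tongue 60 mm wide (lowest 5 mm only 4 mm thick). Above, to 84 mm: frame 80 mm wide, with 10 mm shoulders. Pressed home its origin is 45 mm above the bench.
- holder_top (a point): Middle of the holder's upper edge, 84 mm above its origin.
- cup: Loose clear cup, 72 mm across, 60 mm high. Leave alone. Origin at its underside.
- battery: Loose black tool battery, 70 x 85 x 61 mm. Leave alone. Origin at its underside.
- bracket: Loose dark steel angle bracket, 50 x 100 x 30 mm. Leave alone. Origin at its underside.
Not all that is in view belongs to the job. Of the things like the holder, leave any that is orange; of the rest the smaller one is meant.

How it is judged:
By the outcome, as a careful person would: the job done as asked, in the order asked, and still so for the second after the job is handed in, while the arm keeps its last pose, push and grip.
It also fails if it takes over 50 s, if anything falls off the work surface, if the arm or the gripper's body presses on something with over 40 N, if the wrist force passes 120 N, or if a joint passes its speed limit or range.

## Working session

There is one attempt and no reset: what is moved stays moved. The work goes in short steps, Python scripts to look and compute and a tool call to move; the robot and the scene stay as the last step left them, time stands still between calls to the robot, and variables do not carry over. Pictures are saved under pics/ and viewed, at most 10 in all, crops included, and the job is handed in when it is done.

Besides the shell and the picture viewer there is one more tool, called after "Emit:" as a command line: name --argument value ..., lists and objects as JSON in quotes. arm_command: Moves the arm, as the interface text tells. Its arguments: {"type":"object","properties":{"motion":{"type":"string"},"grip_force":{"type":"number"}},"required":["motion"]}

```bash
ls; mkdir -p pics; cat > h.py <<'E'
import numpy as np, cv2
from bench import manip
def cap(n,fn=None):
    c=manip.capture(n)
    if fn: cv2.imwrite('pics/'+fn,c['image'])
    return c
def proj(c,P):
    P=np.atleast_2d(P).astype(float); V=np.array(c['view']); q=P@V[:3,:3].T+V[:3,3]
    s=np.c_[q[:,0],-q[:,1]]/(-q[:,2:]); s=s*(1+c['k1']*(s**2).sum(1,keepdims=True))
    K=np.array(c['camera_matrix']); return np.c_[s,np.ones(len(s))]@K.T[:,:2]
def ray(c,uv):
    K=np.array(c['camera_matrix']); d=np.linalg.solve(K,[uv[0],uv[1],1])[:2]; s=d.copy()
    for _ in range(20): s=d/(1+c['k1']*(s@s))
    V=np.array(c['view']); R=V[:3,:3]; o=-R.T@V[:3,3]; v=R.T@np.array([s[0],-s[1],-1]); return o,v/np.linalg.norm(v)
def onz(c,uv,z):
    o,v=ray(c,uv); return o+v*(z-o[2])/v[2]
def tri(c1,u1,c2,u2):
    o1,v1=ray(c1,u1);o2,v2=ray(c2,u2)
    t=np.linalg.lstsq(np.c_[v1,-v2],o2-o1,rcond=None)[0]
    a=o1+t[0]*v1;b=o2+t[1]*v2; return (a+b)/2,np.linalg.norm(a-b)
E
python3 - <<'E'
from h import *
for n in('side','top'):
    c=cap(n,n+'0.png'); o,v=ray(c,(256,192)); print(n,o,v,c['k1'],c['camera_matrix'])
print(manip.sense(),manip.hold_point_z)
E
```

```text
pics
side [ 145.76260828 -636.97482037  772.73587271] [ 0.41457895  0.61684831 -0.66904593] -0.1429929686045353 [[410.35687368   0.         260.15379187]
 [  0.         410.35687368 194.17012951]
 [  0.           0.           1.        ]]
top [ 284.7829833   -14.08756239 1285.3162795 ] [ 0.21368118 -0.02393452 -0.97661021] 0.016544910013117056 [[473.5332268    0.         251.93573407]
 [  0.         473.5332268  191.34828461]
 [  0.           0.           1.        ]]
{'time_s': 0.1, 'joints': array([ 1.01096801e+00,  2.76523808e-01,  1.50596685e+00,  9.59135694e-06,
        1.36071869e+00, -1.20989043e-01]), 'qvel': array([-1.11777877e-03, -2.95057156e-03, -2.83361263e-03, -1.40041224e-03,
       -8.37175970e-05,  1.26136627e-03]), 'effort': array([ 1.02850110e-03, -4.05453408e+01, -2.37779814e+01,  7.04616797e-02,
        2.99340149e-02, -6.32242632e-05]), 'eef_pos': array([244.04029627, 520.09249797, 204.71159848]), 'orientation': array([-2.74305330e-04,  2.17664122e-01,  9.76023400e-01, -7.60397764e-04]), 'force': array([0.13506404, 1.23254116, 0.2123257 ]), 'ft_torque': array([-0.01049135,  0.0156132 , -0.00781016]), 'grasp_force': 0.0, 'gripper_width': 1.002892865375671} 18.8
```

View pics/top0.png

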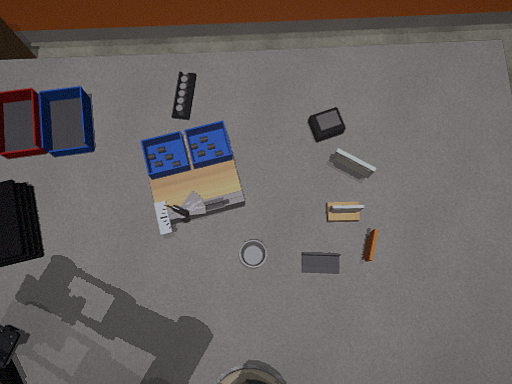

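View pics/side0.png

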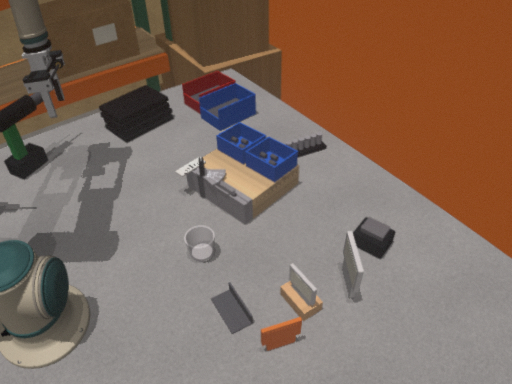

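Top view: the shelf is around (195,185), with the knob at about (180,211). Three things look like the holder: a white plate in the wooden stand (345,208), a larger grey-white plate (353,163) and an orange one (371,245). The one in the stand fits, being neither orange nor the larger. I'll confirm this with enlarged crops, which also show the knob.

```bash
python3 - <<'E'
from h import *
t=cv2.imread('pics/top0.png');s=cv2.imread('pics/side0.png')
def cr(i,u,v,w,h): return cv2.resize(i[v:v+h,u:u+w],(400,300),interpolation=cv2.INTER_CUBIC)
m=np.vstack([np.hstack([cr(t,145,170,108,81),cr(t,310,145,80,60+0)]),np.hstack([cr(s,170,140,132,99),cr(s,250,230,140,105)])])
m[300-300:300,400:]=cr(t,300,145,108,81+0) if 0 else cr(t,310,150,80,60)
cv2.imwrite('pics/m1.png',m)
c=manip.capture('top'); 
for uv,z in (((345,208),90),((180,211),107),((345,212),30),((253,253),60),((320,262),30),((353,163),100)): print(uv,onz(c,uv,z))
E
```

```text
(345, 208) [ 493.66684134 -269.45472241   90.        ]
(180, 211) [502.54112892 150.97162669 107.        ]
(345, 212) [ 493.2513313  -281.28363789   30.        ]
(253, 253) [392.59878046 -28.40600908  60.        ]
(320, 262) [ 363.44344119 -203.53567587   30.        ]
(353, 163) [ 609.43316509 -298.79719903  100.        ]
```

View pics/m1.png

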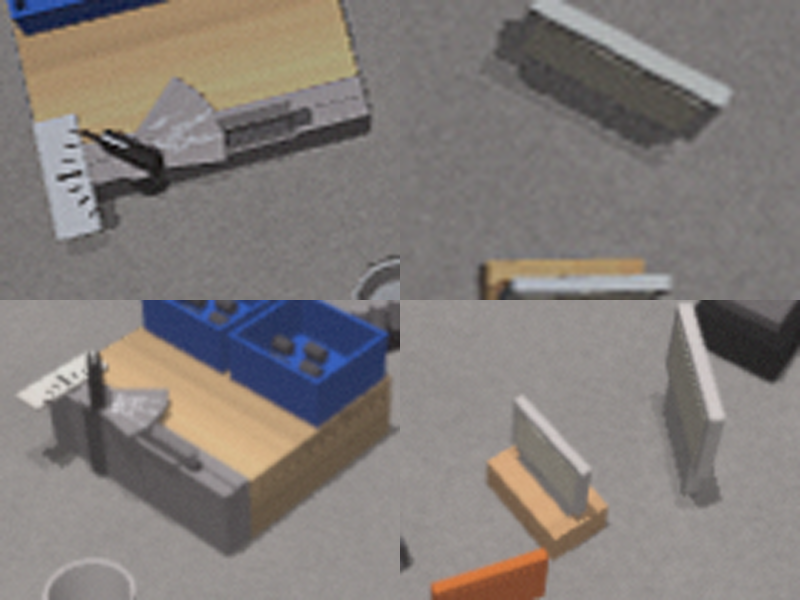

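The crops confirm it: the smaller non-orange holder is in the stand (top 345,208), and the larger free-standing plate and the orange one are to be left. The knob's pointer (top ~169,206) is turned off zero, with the keeper plate over the slot's left end. Next I'll measure the poses.

```bash
python3 - <<'E'
from h import *
T=manip.capture('top');S=manip.capture('side')
def blobs(img,lo,hi,roi,n):
    u0,v0,u1,v1=roi; hsv=cv2.cvtColor(img,cv2.COLOR_BGR2HSV); m=np.zeros(img.shape[:2],np.uint8)
    m[v0:v1,u0:u1]=cv2.inRange(hsv,lo,hi)[v0:v1,u0:u1]
    cs,_=cv2.findContours(m,cv2.RETR_EXTERNAL,cv2.CHAIN_APPROX_NONE); return sorted(cs,key=cv2.contourArea)[-n:]
def rect(c,ct,z):
    P=np.array([onz(c,p+0.0,z)[:2] for p in ct.reshape(-1,2)],np.float32)
    r=cv2.minAreaRect(P); return r,cv2.boxPoints(r)
for nm,c,roi in(('T',T,(135,115,240,185)),('S',S,(210,120,305,185))):
    bs=blobs(c['image'],(105,120,40),(125,255,255),roi,2)
    for b in bs:
        r,bx=rect(c,b,119); print(nm,'bin',r,bx.round(1).tolist())
    r,bx=rect(c,np.vstack(bs),119);print('both',r,bx.round(1).tolist())
# stand wood
for nm,c,roi in(('T',T,(320,195,370,228)),('S',S,(275,260,330,320))):
    b=blobs(c['image'],(8,70,90),(25,200,255),roi,1)[0]; r,bx=rect(c,b,30);print(nm,'stand',cv2.boundingRect(b),r,bx.round(1).tolist())
    b=blobs(c['image'],(0,0,140),(180,60,255),roi if nm=='T' else (280,255,325,310),1)[0];print('hold',cv2.boundingRect(b)); r,bx=rect(c,b,92); print(r,bx.round(1).tolist())
t=T['image'];s=S['image']
cv2.imwrite('pics/k.png',cv2.resize(t[165:240,150:250],(800,600),interpolation=cv2.INTER_CUBIC))
cv2.imwrite('pics/s.png',np.hstack([cv2.resize(t[190:230,320:370],(400,320),interpolation=cv2.INTER_CUBIC),cv2.resize(s[262:318,275:325],(400,448),interpolation=cv2.INTER_CUBIC)[:320]]))
E
```

```text
T bin ((672.975830078125, 73.77999114990234), (107.64353942871094, 104.88945007324219), 11.913640022277832) [[609.5, 114.0], [631.0999755859375, 11.399999618530273], [736.5, 33.599998474121094], [714.7999877929688, 136.1999969482422]]
T bin ((649.2048950195312, 186.00186157226562), (107.41036987304688, 106.83580780029297), 12.311637878417969) [[585.2999877929688, 226.6999969482422], [608.0999755859375, 122.4000015258789], [713.0999755859375, 145.3000030517578], [690.2999877929688, 249.60000610351562]]
both ((661.0010375976562, 130.41302490234375), (107.66400146484375, 220.70339965820312), 11.97014045715332) [[585.5, 227.1999969482422], [631.2000122070312, 11.300000190734863], [736.5, 33.599998474121094], [690.7999877929688, 249.5]]
S bin ((644.3479614257812, 147.72535705566406), (139.61740112304688, 327.9986267089844), 9.97978401184082) [[547.2000122070312, 297.1000061035156], [604.0, -25.899999618530273], [741.5, -1.7000000476837158], [684.7000122070312, 321.29998779296875]]
both ((644.3479614257812, 147.72535705566406), (139.61740112304688, 327.9986267089844), 9.97978401184082) [[5
[... 545 characters left out ...]
61035156, -318.20001220703125], [498.79998779296875, -318.3999938964844], [502.70001220703125, -236.39999389648438], [497.5, -236.1999969482422]]
S stand (281, 281, 42, 39) ((490.8478698730469, -284.05511474609375), (99.19007110595703, 75.78073120117188), 71.23184204101562) [[439.0, -318.79998779296875], [510.79998779296875, -343.20001220703125], [542.7000122070312, -249.3000030517578], [470.8999938964844, -224.89999389648438]]
hold (280, 255, 45, 55)
((490.2049255371094, -277.7247009277344), (133.09364318847656, 93.19593048095703), 48.408626556396484) [[411.20001220703125, -296.6000061035156], [480.8999938964844, -358.3999938964844], [569.2000122070312, -258.8999938964844], [499.5, -197.0]]
```

View pics/k.png

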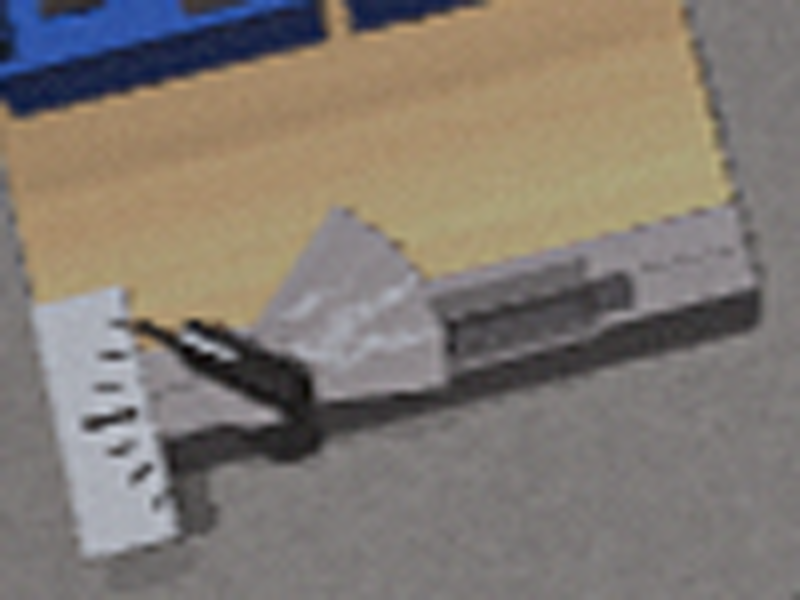

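```bash
python3 - <<'E'
from h import *
T=manip.capture('top')
a=np.radians(12.0); ex=np.array([np.cos(a),np.sin(a)]); ey=np.array([-ex[1],ex[0]])
o=np.array([515.1,99.5])
px=lambda X,Y:(150+(X+.5)/8-.5,165+(Y+.5)/8-.5)
for n,X,Y,z in(('tickin',137,412,76),('tickout',85,424,76),('blockR top',632,275,77),('blockR bot',632,302,77),('block/slot inner',588,295,77),('rail R back',735,207,72),('rail R front top',760,285,72),('pointer tip',130,325,90),('bar far',190,330,117),('bar near',305,395,117),('platecorner',340,207,83),('plate slotside top',425,280,83),('plate slotside bot',445,385,83),('back R deck',686,0,72)):
    p=onz(T,px(X,Y),z); d=p[:2]-o; print(n,p.round(1),'shelf',round(d@ex,1),round(d@ey,1))
for n,P in (('axis',o+80*ey),): 
  print(n,P, (proj(T,[*P,117])[0]-[150,165]+.5)*8-.5)
E
```

```text
tickin [496.6 189.8  76. ] shelf 0.7 92.2
tickout [493.5 206.5  76. ] shelf 1.1 109.2
blockR top [534.   28.6  77. ] shelf 3.8 -73.3
blockR bot [525.1  28.9  77. ] shelf -4.9 -71.1
block/slot inner [528.1  43.1  77. ] shelf 1.0 -57.9
rail R back [556.2  -5.8  72. ] shelf 18.3 -111.6
rail R front top [529.8 -12.9  72. ] shelf -9.0 -113.0
pointer tip [522.5 189.4  90. ] shelf 26.0 86.4
bar far [514.7 166.1 117. ] shelf 13.4 65.2
bar near [492.3 130.5 117. ] shelf -15.8 35.1
platecorner [559.8 122.2  83. ] shelf 48.4 13.0
plate slotside top [534.3  95.3  83. ] shelf 17.9 -8.1
plate slotside bot [499.5  89.8  83. ] shelf -17.3 -6.3
back R deck [627.4   7.4  72. ] shelf 90.7 -113.5
axis [498.46706473 177.75180806] [153.19473857 382.7057891 ]
```

View pics/s.png

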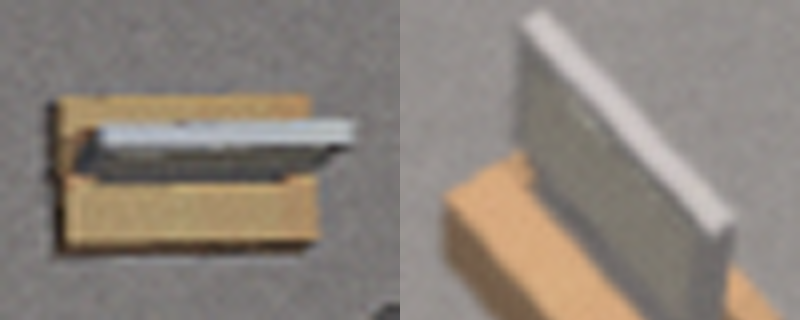

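Holder confirmed: a white plate upright in the wooden stand, barely tilted. The slot centre comes out near (521,74), shelf x at 12°, knob axis near (504,152) and pointer about +39°. I'll move to above the knob first.

```bash
cat > go.py <<'E'
# usage: go.py x y z yawdeg(tool y) -> shift(cm), rotvec(deg) from the measured pose
import sys; from h import *
from scipy.spatial.transform import Rotation as R
s=manip.sense(); q=s['orientation']; A=R.from_quat([*q[1:],q[0]])
x,y,z,w=map(float,sys.argv[1:5]); w=np.radians(w)
B=R.from_matrix(np.c_[[np.sin(w),-np.cos(w),0],[np.cos(w),np.sin(w),0],[0,0,-1]]) if 0 else R.from_matrix(np.c_[np.cross([np.cos(w),np.sin(w),0],[0,0,-1]),[np.cos(w),np.sin(w),0],[0,0,-1]])
d=A.inv().apply(np.array([x,y,z])-s['eef_pos'])/10
print('shift',d.round(2),'rot',np.degrees((A.inv()*B).as_rotvec()).round(1),'yaw now',np.degrees(np.arctan2(*A.apply([0,1,0])[1::-1])).round(2),s['eef_pos'].round(1),'F',s['force'].round(1),'t',s['time_s'],s['gripper_width'],s['grasp_force'],'j6',s['joints'][5].round(2))
E
python3 go.py 504 152 160 -27
```

```text
shift [-39.17 -22.31   4.53] rot [-0.   0.  91.9] yaw now 64.86 [244.2 520.4 205.2] F [ 0.4  0.1 -0.2] t 0.3 0.9972678316192348 0.0 j6 -0.12
```

Emit:
arm_command --motion "0.5 -39.2 -22.3 4.5 0 0 92; 0.5 -39.2 -22.3 4.5 0 0 92; 0.5 -39.2 -22.3 4.5 0 0 92; 0.5 -39.2 -22.3 4.5 0 0 92; 0.5 -39.2 -22.3 4.5 0 0 92"

```text
time_s: 0.92
eef_pos: [424.7, 264.9, 174.4]
orientation: [0.0, 0.637, 0.771, 0.0]
force: [1.2, 0.1, 0.0]
gripper_width: 0.517
grasp_force: 0.0
```

```bash
python3 go.py 504 152 160 -27
```

```text
shift [-12.58   5.68   1.44] rot [ 0.  -0.  37.8] yaw now 10.8 [424.7 264.9 174.4] F [1.2 0.1 0. ] t 0.925 0.51728865076984 0.0 j6 0.23
```

Emit:
arm_command --motion "0.5 -12.6 5.7 1.4 0 0 38; 0.5 -12.6 5.7 1.4 0 0 38; 0.5 -12.6 5.7 1.4 0 0 38; 0.5 -12.6 5.7 1.4 0 0 38; 0.5 -12.6 5.7 1.4 0 0 38"

```text
time_s: 1.55
eef_pos: [504.0, 153.5, 160.3]
orientation: [-0.0, 0.852, 0.524, -0.0]
force: [-0.5, 0.0, 0.4]
gripper_width: 0.499
grasp_force: 0.0
```

```bash
python3 go.py 504 152 90 -27; python3 - <<'E'
from h import *
T=cap('top');S=cap('side')
P=[504,152,107]
a=proj(T,P)[0];b=proj(S,P)[0];print(a,b)
cr=lambda i,p:cv2.resize(i[int(p[1])-37:int(p[1])+38,int(p[0])-25:int(p[0])+25],(400,600),interpolation=cv2.INTER_CUBIC)
cv2.imwrite('pics/m2.png',np.hstack([cr(T['image'],a),cr(S['image'],b)]))
E
```

```text
shift [-0.14  0.07  7.03] rot [-0.   0.   0.2] yaw now -26.83 [504.  153.5 160.3] F [-0.5  0.   0.4] t 1.55 0.4987852936415088 0.0 j6 0.63
[179.58295693 210.44972935] [201.08514917 164.38179651]
```

View pics/m2.png

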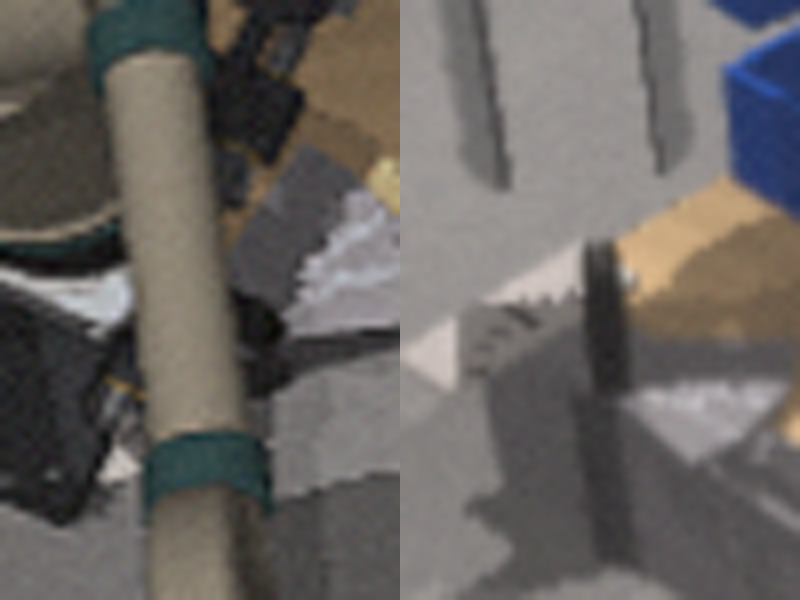

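In the side view the bar is end-on at about (201.5,166), where the model predicts it, with the open fingers either side above. The bar direction also agrees at about 64°. I'll descend and grip.

Emit:
arm_command --motion "0.5 -0.1 0.1 3.5 0 0 -0.5; 0.5 -0.1 0.1 7 0 0 -0.5; 0.5 -0.1 0.1 7 0 0 -0.5"

```text
time_s: 2.02
eef_pos: [501.9, 152.6, 88.4]
orientation: [-0.001, 0.849, 0.528, -0.003]
force: [0.0, -0.2, 0.4]
gripper_width: 0.5
grasp_force: 0.0
```

Emit:
arm_command --motion "0 0 0 0 0 0 0; 0 0 0 0 0 0 0; 0 0 0 0 0 0 0; 0 0 0 0 0 0 0" --grip_force 20

```text
time_s: 2.52
eef_pos: [504.5, 152.9, 91.2]
orientation: [-0.0, 0.85, 0.527, 0.0]
force: [-0.5, -0.2, 2.6]
gripper_width: 0.125
grasp_force: 20.0
```

```bash
python3 go.py 504 152 90 12; python3 -c "
from h import *
s=manip.sense();print(s['ft_torque'],s['grasp_force'])"
```

```text
shift [-0.1  -0.01  0.12] rot [  0.   -0.  -38.4] yaw now -26.37 [504.5 152.9  91.2] F [-0.5 -0.2  2.6] t 2.525 0.1252040848882209 19.954676628112793 j6 0.62
[-0.11559299  0.30055439 -0.04336728] 19.954676628112793
```

Gripped on the 12 mm bar with negligible side force. Now I'll turn it counter-clockwise.

Emit:
arm_command --motion "0 0 0 0 0 0 -8; 0 0 0 0 0 0 -16; 0 0 0 0 0 0 -24; 0 0 0 0 0 0 -32; 0 0 0 0 0 0 -38"

```text
time_s: 3.15
eef_pos: [504.1, 152.9, 91.2]
orientation: [-0.0, 0.63, 0.776, 0.0]
force: [-1.9, 1.0, 2.9]
gripper_width: 0.125
grasp_force: 19.9
```

Emit:
arm_command --motion "0 0 0 0 0 0 0; 0 0 0 0 0 0 0"

```text
time_s: 3.4
eef_pos: [504.1, 152.9, 91.1]
orientation: [-0.0, 0.632, 0.775, 0.0]
force: [-2.5, 1.1, 5.7]
gripper_width: 0.125
grasp_force: 20.0
```

```bash
python3 go.py 504 152 90 12; python3 -c "
from h import *
s=manip.sense();print(s['ft_torque'],s['grasp_force'])"
```

```text
shift [-0.09 -0.03  0.11] rot [ 0.  -0.  -0.5] yaw now 11.53 [504.1 152.9  91.1] F [-2.5  1.1  5.7] t 3.4 0.12542134388700074 19.974402487277985 j6 -0.04
[0.14417992 0.54954424 0.08903514] 19.974402487277985
```

Emit:
arm_command --motion "0.4 0 0 0 0 0 0; 0.4 0 0 0 0 0 0; 0.4 0 0 -5 0 0 0; 0.4 0 0 -10 0 0 0; 0.4 0 0 -10 0 0 0"

```text
time_s: 4.03
eef_pos: [507.4, 153.0, 194.4]
orientation: [0.003, 0.632, 0.775, 0.003]
force: [0.0, -0.0, -0.9]
gripper_width: 0.4
grasp_force: 0.0
```

```bash
python3 go.py 498 -277 185 -2.7
```

```text
shift [-41.93  -9.58   0.87] rot [ 0.5 -0.  14.3] yaw now 11.61 [507.4 153.  194.4] F [ 0.  -0.  -0.9] t 4.025 0.4000695225345468 0.0 j6 -0.04
```

Emit:
arm_command --motion "0.4 -42 -9.6 0 0 0 14.3; 0.4 -42 -9.6 0 0 0 14.3; 0.4 -42 -9.6 0 0 0 14.3; 0.4 -42 -9.6 0 0 0 14.3; 0.4 -42 -9.6 0 0 0 14.3"

```text
time_s: 4.65
eef_pos: [496.8, -161.6, 189.1]
orientation: [-0.001, 0.724, 0.69, -0.0]
force: [0.8, 0.1, -0.5]
gripper_width: 0.399
grasp_force: 0.0
```

```bash
python3 go.py 498 -277 185 -2.7; python3 - <<'E'
from h import *
T=cap('top')
cv2.imwrite('pics/k2.png',cv2.resize(T['image'][165:240,150:250],(800,600),interpolation=cv2.INTER_CUBIC))
E
```

```text
shift [-11.52   0.67   0.4 ] rot [-0.1 -0.   0. ] yaw now -2.69 [ 496.8 -161.6  189.1] F [ 0.8  0.1 -0.5] t 4.65 0.3991908216351697 0.0 j6 -0.4
```

View pics/k2.png

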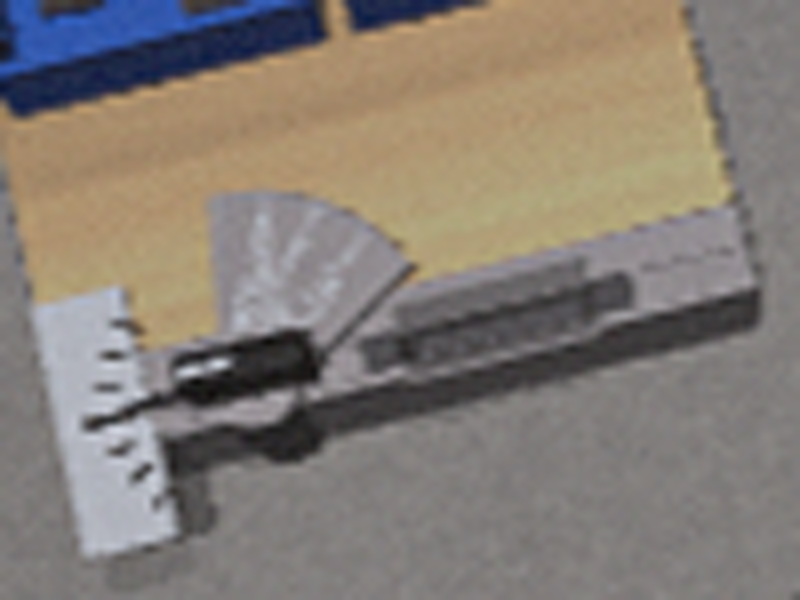

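The pointer now lies over the long zero tick at top (163,217), and the keeper plate has swung off the slot, so the slot is fully visible. I'll check the angle numerically.

```bash
python3 - <<'E'
from h import *
T=manip.capture('top');I=T['image']
g=cv2.cvtColor(I,cv2.COLOR_BGR2GRAY).astype(float)
px=lambda X,Y:((X+.5)/8+149.5,(Y+.5)/8+164.5)
def edge(x0,x1,yf,z,sgn,name,w=3):
    P=[]
    u0=int(np.ceil(px(x0,0)[0]));u1=int(px(x1,0)[0])
    for u in range(u0,u1+1):
        X=(u-149.5)*8-.5; v0=px(0,yf(X))[1]; vs=np.arange(v0-w,v0+w+.01,.25)
        col=np.interp(vs,np.arange(384),g[:,u]); d=np.gradient(col)*sgn; d=np.clip(d,0,None)
        k=d.argmax(); d[np.abs(np.arange(len(d))-k)>6]=0
        P.append(onz(T,(u,(d*vs).sum()/d.sum()),z)[:2])
    P=np.array(P); f=cv2.fitLine(P.astype(np.float32),cv2.DIST_HUBER,0,.01,.01).ravel()
    a=np.degrees(np.arctan2(f[1],f[0]))%180; print(name,'angle-90',round(a-90,2),f[2:], len(P))
L=lambda a,b:(lambda X:a[1]+(X-a[0])*(b[1]-a[1])/(b[0]-a[0]))
edge(440,740,L((315,398),(755,290)),72,-1,'rail front')
edge(600,735,L((440,278),(735,207)),72,-1,'rail back')
edge(30,320,L((12,112),(325,40)),100,1,'bin bottom front',)
edge(180,300,L((172,358),(305,333)),117,-1,'bar back edge')
edge(185,310,L((180,405),(320,378)),83,1,'bar front edge')
# dark mask of bar
m=np.zeros(g.shape,np.uint8);m[204:218,160:193]=(g[204:218,160:193]<60)
cs,_=cv2.findContours(m,cv2.RETR_EXTERNAL,cv2.CHAIN_APPROX_NONE);c=max(cs,key=cv2.contourArea)
print(cv2.minAreaRect(c))
np.set_printoptions(linewidth=250)
print(g[203:222,158:194].astype(int))
E
```

```text
rail front angle-90 14.44 [512.5261   56.53328] 38
rail back angle-90 13.99 [553.60736   19.295395] 17
bin bottom front angle-90 12.0 [600.42554 174.40646] 36
bar back edge angle-90 26.72 [507.44565 150.11508] 15
bar front edge angle-90 10.68 [498.2896 154.9707] 16
((180.30618286132812, 210.66009521484375), (6.520925521850586, 17.68895149230957), 77.00537872314453)
[[178 178 185 183 181 183 187 152 151 165 159 158 156 157 152 155 156 157 149 142 138 153 157 163 157 166 168 165 143 136 136 160 158 140 139 145]
 [179 183 178 184 183 183 176 163 152 160 159 153 152 152 154 159 154 155 158 144 138 172 181 155 163 167 169 178 156 142 162 172 155 139 143 148]
 [180 180 181 182 183 156  95  90  91 130 154 158 158 154 157 156 160 162 159 144 146 174 180 161 151 167 161 168 161 169 162 141 141 143 147 116]
 [179 181 180 183 181 184 191 164 104  89 138 159 160 161 158 163 163 162 153 145 146 160 152 146 156 148 104  68  51  65  83 125 145 145 119  76]
 [183 182 180 183 181 183 192 193 167 149 164 161 161 160 158 148 130 129 141 142 145 118  76  64  46  28  24  29  34  25  72 126 149 118  72 12
[... 1361 characters left out ...]
15 175 160 143 144 151 152 133 125 142 149 140 144 147 146 145 148 148 124  68  32  30  45  51  60  59  61  56]
 [183 187 120  69 102 171 196 196 195 191 194 161 139 139 146 148 134 108  83  56  50  61  75  84  74  46  33  33  40  45  39  45  53  58  61  63]
 [187 185 187 190 192 190 190 184 181 184 192 131  98 106  96  72  46  53  55  55  56  52  44  34  34  39  39  36  47  44  42  34  57  88  87 104]
 [181 183 180 184 182 178 179 124 118 168 191 148  74  46  54  53  59  56  56  56  61  62  54  48  41  41  44  44  40  39  38  30  90 132 131 135]
 [175 182 184 181 184 134  80  88 162 188 190 154  79  48  59  61  60  61  58  63  55  61  63  60  48  43  44  38  34  42  49  73 121 134 133 126]]
```

```bash
python3 go.py 498 -277 185 -2.7; python3 - <<'E'
from h import *
T=manip.capture('top')
px=lambda X,Y:((X+.5)/8+149.5,(Y+.5)/8+164.5)
for X,Y in((362,354),(632,290),(412,342),(588,298)):print(onz(T,px(X,Y),77).round(1))
cv2.imwrite('pics/k3.png',cv2.resize(T['image'][190:225,190:235],(800,622),interpolation=cv2.INTER_CUBIC)[:600])
g=cv2.cvtColor(T['image'],cv2.COLOR_BGR2GRAY)
np.set_printoptions(linewidth=250)
print(g[197:213,192:232])
E
```

```text
shift [-11.09   0.69   0.41] rot [-0.1  0.2 -0.4] yaw now -3.06 [ 497.  -165.9  188.8] F [ 0.1  0.7 -0.5] t 4.75 0.4031217860487931 0.0 j6 -0.4
[512.  116.8  77. ]
[529.1  28.8  77. ]
[515.2 100.6  77. ]
[527.1  43.1  77. ]
[[155 165 150 138 140 142 141 145 148 153 160 161 159 163 161 166 162 163 162 165 155 145 142 143 138 142 143 144 137 129 105 121 146 144 145 147 141 146 141 140]
 [152 140 134 139 143 143 144 147 115  89 136 166 162 164 166 161 153 143 140 140 141 143 145 145 140 127 110  99  97 104  96 129 146 146 139 144 141 148 120 114]
 [146 136 137 140 144 142 143 119  81 130 165 163 149 140 138 139 143 145 145 142 138 129 110 107  99 104 105 103 105 106 100 132 139 114  89  73 104 135 147 145]
 [157 139 139 142 140 150 116  87 128 147 134 137 144 140 143 141 135 127 117 107 100 106  99  98 105 104 105 104 103 104  94  79  73  74  74  73  73 122 143 142]
 [142 142 141 142 148 116  90 125 147 146 144 145 137 127 116 105 101 100 101  99  98 105 107 111 101 105 111  94  74  66  65  52  71  80  85  78  71 122 147 143]
 [143 145 144 150 115  98 134 149 136 128 122 107  97 101 101
[... 1032 characters left out ...]
65  49  55  57  62  65  58  56  58  56  58  63]
 [152 150 141 104  75  79  81  68  51  45  73  96  79  73  82  80  85  95 102 114 124 131 109  84  65  56  59  64  63  59  62  60  60  56  59  60  66  70  77  89]
 [150 150 147 114  69  71  72  84  82  77  77  83  87  96 101 104 120 128 102  85  71  54  48  57  60  59  60  60  58  57  58  61  58  65  74  95 113 136 142 139]
 [143 143 150 122  96  92 132 156 136 105  96 105 118 128 107  92  66  52  59  56  57  62  63  53  58  58  53  64  63  65  74  86 107 131 136 136 127 126 130 126]
 [150 132 136 150 153 156 126  91  84 111 106  89  72  54  58  57  57  65  61  55  60  61  56  62  66  67  74  88  86 107 125 119 122 129 124 125 129 125 123 124]]
```

Emit:
arm_command --motion "0.4 -11.5 0.6 0.4 0 0 0; 0.4 -11.5 0.6 0.4 0 0 0; 0.4 -11.5 0.6 0.4 0 0 0"

```text
time_s: 5.18
eef_pos: [498.3, -276.5, 184.9]
orientation: [-0.001, 0.724, 0.69, -0.0]
force: [0.9, 0.2, -0.3]
gripper_width: 0.399
grasp_force: 0.0
```

```bash
python3 go.py 498 -277.3 53 -2.7
```

```text
shift [-0.09 -0.   13.19] rot [-0.1 -0.  -0.1] yaw now -2.81 [ 498.3 -276.5  184.9] F [ 0.9  0.2 -0.3] t 5.175 0.39872290097793534 0.0 j6 -0.58
```

Emit:
arm_command --motion "0.4 -0.1 0 5 0 0 0; 0.4 -0.1 0 10 0 0 0; 0.4 -0.1 0 13.2 0 0 0; 0.4 -0.1 0 13.2 0 0 0; 0.4 -0.1 0 13.2 0 0 0"

```text
time_s: 5.8
eef_pos: [499.3, -275.1, 55.5]
orientation: [0.001, 0.723, 0.691, 0.0]
force: [0.6, -1.3, 0.8]
gripper_width: 0.399
grasp_force: 0.0
```

Emit:
arm_command --motion "0 0 0 0 0 0 0; 0 0 0 0 0 0 0; 0 0 0 0 0 0 0; 0 0 0 0 0 0 0" --grip_force 45

```text
time_s: 6.3
eef_pos: [498.5, -276.2, 55.0]
orientation: [0.0, 0.723, 0.69, 0.0]
force: [-0.5, 0.3, 2.9]
gripper_width: 0.083
grasp_force: 45.0
```

```bash
python3 go.py 498 -277.3 170 -2.7
```

```text
shift [ -0.11  -0.04 -11.5 ] rot [0. 0. 0.] yaw now -2.67 [ 498.5 -276.2   55. ] F [-0.5  0.3  2.9] t 6.3 0.08326859956208488 45.00117480754852 j6 -0.58
```

Emit:
arm_command --motion "0 0 0 -5 0 0 0; 0 0 0 -10 0 0 0; 0 0 0 -12 0 0 0; 0 0 0 -12 0 0 0"

```text
time_s: 6.8
eef_pos: [499.1, -276.7, 176.0]
orientation: [0.002, 0.723, 0.69, 0.0]
force: [-1.4, 0.3, -0.6]
gripper_width: 0.081
grasp_force: 45.0
```

```bash
python3 go.py 520.7 73.2 172 11.8;  python3 - <<'E'
from h import *
S=cap('side');T=cap('top');s=manip.sense();p=proj(S,s['eef_pos'])[0].astype(int);q=proj(T,s['eef_pos'])[0].astype(int)
c=s['eef_pos']+[0,0,-47+84]
R=lambda d,z:[c[0]-d*np.sin(np.radians(-2.7)),c[1]+d*np.cos(np.radians(-2.7)),c[2]+z]
print('pred corners bottom tongue, shoulder, top side',proj(S,[R(-30,-84),R(30,-84),R(-40,-52),R(40,-52),R(-40,0),R(40,0)]).round(1).tolist(),p)
print('top', proj(T,[R(-40,0),R(40,0)]).round(1).tolist(),q)
f=lambda i,p:cv2.resize(i[p[1]-40:p[1]+40,p[0]-26:p[0]+27],(400,600),interpolation=cv2.INTER_CUBIC)
cv2.imwrite('pics/hold.png',np.hstack([f(S['image'],p),f(T['image'],q)]))
E
```

```text
shift [35.05  0.53  0.33] rot [  0.2   0.1 -14.5] yaw now -2.66 [ 499.1 -276.7  176. ] F [-1.4  0.3 -0.6] t 6.8 0.0813958591272893 44.9994295835495 j6 -0.58
pred corners bottom tongue, shoulder, top side [[313.5, 276.4], [295.1, 256.2], [318.1, 269.7], [292.8, 242.6], [320.6, 251.8], [294.0, 224.5]] [305 250]
top [[375.0, 196.8], [340.5, 196.8]] [354 199]
```

View pics/hold.png

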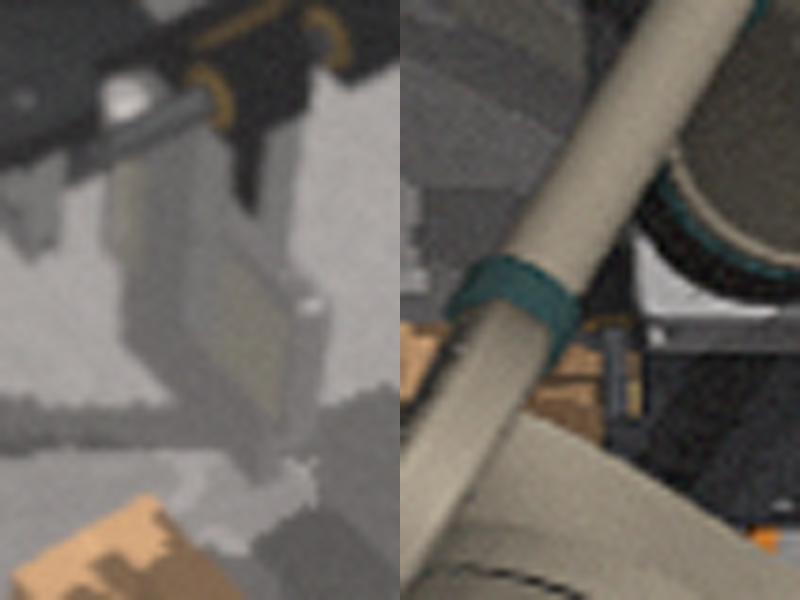

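The side view shows the holder held upright between the fingers, with the tongue corners about where predicted (far bottom ~(295,256), near bottom ~(314,274)). The top view is blocked by the arm. I'll carry it to above the slot.

Emit:
arm_command --motion "0 6 0.1 0.2 0 0 -3; 0 12 0.2 0.2 0 0 -6; 0 18 0.3 0.2 0 0 -9; 0 24 0.4 0.2 0 0 -12; 0 30 0.5 0.2 0 0 -14.5"

```text
time_s: 7.52
eef_pos: [515.9, 25.4, 170.5]
orientation: [-0.001, 0.63, 0.777, -0.001]
force: [0.9, -0.6, -0.5]
gripper_width: 0.081
grasp_force: 45.0
```

Emit:
arm_command --motion "0 0 0 0 0 0 0; 0 0 0 0 0 0 0"

```text
time_s: 7.78
eef_pos: [516.3, 23.2, 171.0]
orientation: [-0.001, 0.63, 0.777, -0.001]
force: [0.2, -0.2, -1.9]
gripper_width: 0.079
grasp_force: 45.0
```

```bash
python3 go.py 520.7 73.2 172 11.8
```

```text
shift [ 4.8   1.46 -0.1 ] rot [-0.2  0.   0.1] yaw now 11.89 [516.3  23.2 171. ] F [ 0.2 -0.2 -1.9] t 7.775 0.07923549082530665 44.99926507472992 j6 -0.3
```

Emit:
arm_command --motion "0 4.9 1.5 1 0 0 0; 0 4.9 1.5 2 0 0 0; 0 4.9 1.5 2 0 0 0"

```text
time_s: 8.15
eef_pos: [520.9, 72.8, 151.1]
orientation: [-0.001, 0.631, 0.776, -0.001]
force: [-0.3, -0.3, 0.6]
gripper_width: 0.084
grasp_force: 45.0
```

```bash
python3 go.py 520.7 74 152 11.8;  python3 - <<'E'
from h import *
S=cap('side');T=cap('top');s=manip.sense();I=S['image'].copy()
c=s['eef_pos']+[0,0,-47]
a=np.radians(11.8); ex=np.array([np.cos(a),np.sin(a),0]);ey=np.array([-ex[1],ex[0],0])
o=np.array([520.7,73.2,0])
H=[(-40,84),(-40,32),(-30,32),(-30,0),(30,0),(30,32),(40,32),(40,84)]
pts=[proj(S,c+y*ey+[0,0,z])[0] for y,z in H]; sl=[proj(S,o+x*ex+y*ey+[0,0,77])[0] for x,y in((-5.5,-33),(5.5,-33),(5.5,33),(-5.5,33))]
x0,y0=int(pts[0][0])-50,int(pts[0][1])-15
A=cv2.resize(I[y0:y0+75,x0:x0+50],(400,600),interpolation=cv2.INTER_CUBIC);B=A.copy()
for P,col in((pts,(0,255,0)),(sl,(0,0,255))): cv2.polylines(B,[np.round((np.array(P)-[x0,y0]+.5)*8).astype(np.int32)],True,col,1)
cv2.imwrite('pics/slot.png',np.hstack([A,B]))
E
```

```text
shift [ 0.12  0.01 -0.09] rot [-0.2  0.  -0. ] yaw now 11.77 [520.9  72.8 151.1] F [-0.3 -0.3  0.6] t 8.15 0.08374977247765611 44.999356269836426 j6 -0.2
```

View pics/slot.png

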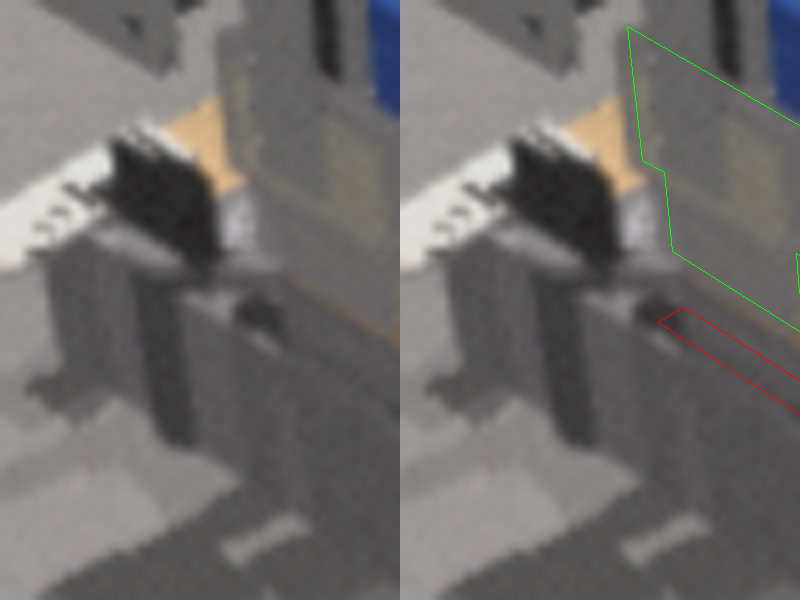

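The crop shows the far half of the holder over the slot. The far end block is at about crop (260,315), close to the overlay, and the holder outline is within about 1 px of prediction. I'll lower it gently and watch the force.

Emit:
arm_command --motion "0 0.1 0 1 0 0 0; 0 0.1 0 2 0 0 0; 0 0.1 0 2.5 0 0 0; 0 0.1 0 2.9 0 0 0; 0 0.1 0 3.3 0 0 0"

```text
time_s: 8.88
eef_pos: [521.7, 75.5, 119.3]
orientation: [0.0, 0.63, 0.776, 0.0]
force: [-0.5, -0.4, -0.9]
gripper_width: 0.079
grasp_force: 45.0
```

```bash
python3 go.py 520.7 74 102 11.8; python3 -c "
from h import *
print(manip.sense()['ft_torque'])"
```

```text
shift [-0.13 -0.13  1.73] rot [0.  0.  0.1] yaw now 11.86 [521.7  75.5 119.3] F [-0.5 -0.4 -0.9] t 8.875 0.07916042380904685 44.99940097332001 j6 -0.2
[-0.0758187   0.06633278 -0.00963159]
```

Emit:
arm_command --motion "0 0 0 0.4 0 0 0; 0 0 0 0.8 0 0 0; 0 0 0 1.2 0 0 0; 0 0 0 1.2 0 0 0"

```text
time_s: 9.38
eef_pos: [521.4, 75.5, 107.1]
orientation: [-0.0, 0.63, 0.776, -0.0]
force: [-0.1, -0.8, -0.5]
gripper_width: 0.085
grasp_force: 45.0
```

Emit:
arm_command --motion "0 0 0 0.4 0 0 0; 0 0 0 0.8 0 0 0; 0 0 0 0.8 0 0 0"

```text
time_s: 9.75
eef_pos: [521.8, 75.5, 99.9]
orientation: [0.0, 0.63, 0.776, 0.0]
force: [-1.0, -0.5, 5.7]
gripper_width: 0.081
grasp_force: 45.0
```

```bash
python3 go.py 520.7 74 92 11.8; python3 -c "
from h import *
print(manip.sense()['ft_torque'])"
```

```text
shift [-0.12 -0.13  0.79] rot [0. 0. 0.] yaw now 11.85 [521.8  75.5  99.9] F [-1.  -0.5  5.7] t 9.75 0.08124837632718519 45.00114619731903 j6 -0.2
[-0.05410777  0.41723721  0.00228187]
```

The tongue is in the slot and riding on the spring (5.7 N). I'll press home now.

Emit:
arm_command --motion "0 0 0 0.3 0 0 0; 0 0 0 0.6 0 0 0; 0 0 0 0.75 0 0 0; 0 0 0 0.75 0 0 0" --grip_force 60

```text
time_s: 10.25
eef_pos: [521.7, 75.5, 93.4]
orientation: [0.0, 0.63, 0.776, 0.0]
force: [-2.3, -0.4, 10.4]
gripper_width: 0.078
grasp_force: 60.0
```

Emit:
arm_command --motion "0 0 0 0.15 0 0 0; 0 0 0 0.15 0 0 0; 0 0 0 0.15 0 0 0"

```text
time_s: 10.62
eef_pos: [521.8, 75.4, 92.2]
orientation: [0.0, 0.63, 0.776, 0.0]
force: [-4.1, -0.1, 12.3]
gripper_width: 0.08
grasp_force: 60.0
```

Emit:
arm_command --motion "0 0 -0.05 0.15 0 0 0; 0 0 -0.05 0.2 0 0 0; 0 0 -0.05 0.2 0 0 0"

```text
time_s: 11.0
eef_pos: [521.8, 75.4, 91.9]
orientation: [0.001, 0.63, 0.776, 0.001]
force: [-5.1, 0.2, 21.1]
gripper_width: 0.082
grasp_force: 60.0
```

Emit:
arm_command --motion "0 0 0 0.1 0 0 0; 0 0 0 0.15 0 0 0; 0 0 0 0.15 0 0 0"

```text
time_s: 11.38
eef_pos: [521.8, 75.4, 91.8]
orientation: [0.001, 0.63, 0.776, 0.001]
force: [-6.7, -0.8, 30.5]
gripper_width: 0.086
grasp_force: 60.0
```

```bash
python3 go.py 520.7 74 92 11.8; python3 -c "
from h import *
print(manip.sense()['ft_torque'])"
```

```text
shift [-0.12 -0.14 -0.02] rot [0.2 0.  0.1] yaw now 11.85 [521.8  75.4  91.8] F [-6.7 -0.8 30.5] t 11.375 0.08589235933333604 60.02251625061035 j6 -0.2
[-0.09602652  1.82418905 -0.03698257]
```

Emit:
arm_command --motion "0 0 0 -0.05 0 0 0; 0 0 0 -0.05 0 0 0; 0 0 0 -0.05 0 0 0; 0 0 0 -0.05 0 0 0"

```text
time_s: 11.88
eef_pos: [521.8, 75.5, 91.8]
orientation: [0.001, 0.63, 0.776, 0.001]
force: [-8.0, -1.0, 26.8]
gripper_width: 0.082
grasp_force: 60.0
```

```bash
python3 -c "
from h import *
S=cap('side')
cv2.imwrite('pics/fin.png',cv2.resize(S['image'][130:220,170:290],(800,600),interpolation=cv2.INTER_CUBIC))
s=manip.sense();print(s['force'],s['eef_pos'],s['ft_torque'])"
```

```text
[-6.02818779 -0.44029678 27.6369515 ] [521.77475572  75.43984958  91.81207114] [-0.09496224  1.65248304  0.00517875]
```

View pics/fin.png

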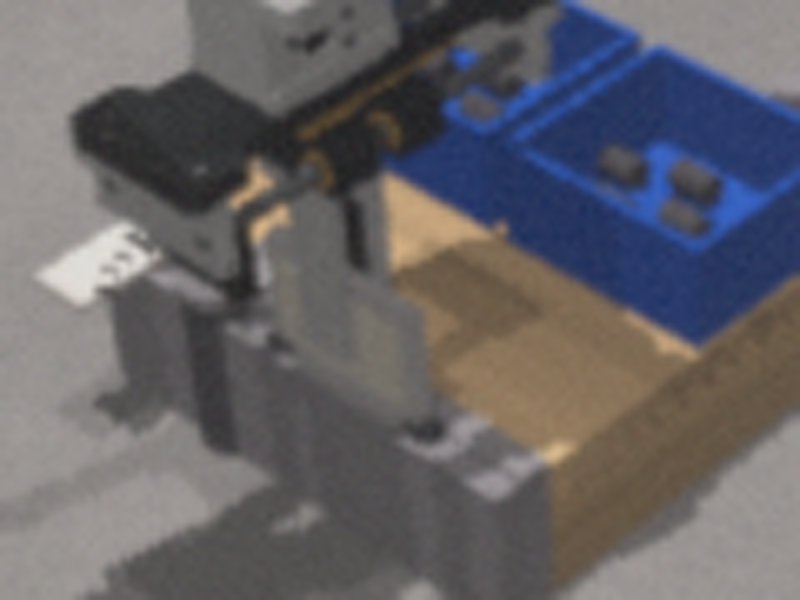

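The holder's shoulders sit down on both dark end blocks, at crop (280,342) and (425,430). The knob is untouched behind the gripper. Handing in.

```bash
python3 -c "
from bench import manip
print(manip.job_done())"
```

```text
the job is handed in; nothing more can be done
None
```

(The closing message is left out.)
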